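# Sort left and right lens mounts beside the microscope

## Robot

A 7-joint arm with a two-finger parallel gripper is mounted at the origin on the work surface. World frame = base frame: x ahead of the robot, y to its left, z up, the work surface at z = 0. Lengths are in m, angles in rad, forces in N, time in s.
With the tool pointing down it reaches from about 0.4 to 0.925 m from the base axis. Payload 4.1 kg.
Tool frame: the origin (TCP) lies on the centre line of the jaws, within the pads' length; the fingertips stand 22 mm ahead of it and the grasp point (between the pads) lies 3 mm ahead of it (bot.finger_overhang is the distance from the TCP to the fingertips, in m); z points along the fingers, y is the line along which they close (so a half turn about z gives the same grasp; the last joint's range is limited). The gripper opens to 85 mm and grips with 20 to 120 N. Pads are 22 mm wide; open, the fingers measure 114 mm over their backs; the gripper's body (76 mm by 85 mm) begins 54 mm behind the grasp point. The pads swing forward as they close: fully open they stand 13 mm farther back than shut.
Start: joints at [1.168, 0.398, 0.045, 1.537, -0.019, 1.207, -0.051], TCP at [0.194, -0.62, 0.253] pointing down, gripper open.
Joint ranges: [-2.82, 2.82], [-0.49, 2.23], [-1.37, 1.46], [0, 2.46], [-1.36, 4.5], [0.23, 2], [-2.94, 2.94]. Speed limits (rad/s): [2.57, 2.57, 3.14, 3.14, 3.14, 3.14, 3.14].

## Interface

Orientations are given as a 3x3 rotation matrix whose columns are the frame's x, y, z axes.
In Python, from rig import bot, vision gives the robot as it stands.
- The arm moves only by the tool apply_moves, never from a script. Its argument "motion" is a list of rows, each a list of 5 numbers: the shift along the tool's x, y, z scaled (see below), then the turn about the tool's z scaled (see below), then the closure, from -1 (fully open) to 1 (shut). In form: [[dx, dy, dz, roll, claw], ...]. A call has 1 to 12 rows; each row shifts and turns the commanded pose from where the row before left it, along the tool's axes as they then stand; what a row does not reach is not made up. The controller multiplies each number of a shift by 0.02 m and each number of a turn by 8 degrees. A row lasts 1/10 s, in which the tool goes at most 50 mm and 8.59 degrees, less where a joint would pass 70% of its speed; a pose out of reach is approached as far as the arm can. A call with a number of a shift or a turn outside -1 to 1 is refused whole. A call with a gripper value outside its range is refused whole. The fingers move at their own pace and stop on an object; "squeeze" is the grip in N (left out, the last holds). Time passes only in rows, so rows that do not move let the fingers close. It gives the time, the measured TCP pose, the force, the opening and the grip force at its end, in the units of the state.
- bot.observe(): the state, without advancing time (a new reading comes with each control period).
- vision.camera(name): name is "scene" or "side" or "wrist"; returns the picture (420x560x3 uint8, red, green, blue); there is no depth.
- vision.camera_params(name): a dict with "fx", "fy", "cx", "cy" (pixels), "rvec" (rotation vector, rad) and "tvec" (3), from world to camera coordinates, as OpenCV has them; the wrist camera has in their place "hand_eye" (4x4, takes a point from camera to tool coordinates, whose origin is the TCP and whose axes are the flange's). Camera axes: x right, y down, z forward; pixel columns grow to the right and rows downward; lengths in m; the calibration is good to about 2 mm. A picture is of the moment at which its call begins: read the wrist's pose just before it. camera_params takes no time and is no camera call.
- bot.job_done(): hands the job in; it is judged then, once.
The state is a dict: "t": time; "q": joint angles; "joint_velocities": joint speeds; "tau": joint torques, N m; "position": TCP position; "ee_rot": TCP orientation; "ft_force": force on the tool from outside, world axes, zero at the start; "ft_torque": the same for the moment, N m; "finger_gap": finger opening in m; "finger_force": force on a finger pad.
Only numpy, scipy, OpenCV 4.12 (cv2) and the standard library are available. Lean on these libraries where they do the work, as an engineer would, in place of code of your own. Each camera call takes 0.05 s, during which the arm holds its last target. There are 200 camera calls.

## Task

Sort the pair of mirror-image lens mounts: set the left-hand one upright in the blue tray and the right-hand one upright in the white tray, putting each down gently rather than dropping it. Looking down with a mount's lens end pointing away from you, the black lens collar sticks out to the left on the left-hand mount and to the right on the right-hand mount; the third, straight one, with its collar in line, is not part of the pair.

Things in the scene. Friction and masses are not known exactly. Their poses are not given: they have to be found in the camera images.
- left_mount_grip (a point): Left-hand lens mount, loose, about 0.12 kg (sizes in mm). Flat foot bar (84 x 22 x 8, at x -30 to 54). Aluminium grip block on it, 36 along x, 20 wide (pinch along y), top 50 above underside. Black lens collar, 36 across, 20 high, centre x 36, y +29: to the left when looking along x. Point: block centre, 30 above underside; all lies within 65 of it in plan. x along bar to lens end, z up. Any yaw.
- right_mount_grip (a point): Right-hand lens mount, loose, about 0.12 kg (sizes in mm). Flat foot bar (84 x 22 x 8, at x -30 to 54). Aluminium grip block on it, 36 along x, 20 wide (pinch along y), top 50 above underside. Black lens collar, 36 across, 20 high, centre x 36, y -29: to the right when looking along x. Point: block centre, 30 above underside; all lies within 65 of it in plan. x along bar to lens end, z up. Any yaw.
- blue_tray: Blue plastic tray for the left-hand mount: open box fixed to the bench, 190 mm along x, 160 along y, 22 high, walls and floor 4 thick. Origin: centre of its underside on the bench; z up. A mount fits at any yaw when set down at its centre. Which tray is on which side of the robot varies.
- white_tray: White plastic tray for the right-hand mount: open box fixed to the bench, 190 mm along x, 160 along y, 22 high, walls and floor 4 thick. Origin: centre of its underside on the bench; z up. A mount fits at any yaw when set down at its centre. Which tray is on which side of the robot varies.
Things that resemble listed ones, but are neither listed nor needed, are in the scene too. What is shaped like the part that bears right_mount_grip but green is not meant.

How it is judged:
At the end, for the whole second after the job is handed in: The left-hand mount stands flat on the floor of the blue tray and the right-hand mount on the floor of the white tray: each grip block's centre inside the tray walls, at its resting height within 8 mm, upright within 10 degrees, and at rest (x of left_mount_grip in the frame of blue_tray between -0.085 and 0.085 m and y of left_mount_grip in the frame of blue_tray between -0.07 and 0.07 m and z of left_mount_grip in the frame of blue_tray between 0.026 and 0.042 m and angle between each of left_mount_grip, right_mount_grip's own z axis and vertical below 0.17 rad and linear speed of each of left_mount, right_mount below 0.03 m/s and x of right_mount_grip in the frame of white_tray between -0.085 and 0.085 m and y of right_mount_grip in the frame of white_tray between -0.07 and 0.07 m and z of right_mount_grip in the frame of white_tray between 0.026 and 0.042 m); the robot touches nothing.
It fails at once if the left-hand mount is dropped (falls free faster than 0.7 m/s, that is from more than about 25 mm) (linear speed of left_mount above 0.7 m/s and contact force between the fingers and left_mount below 0.05 N).
It fails at once if the right-hand mount is dropped (falls free faster than 0.7 m/s, that is from more than about 25 mm) (linear speed of right_mount above 0.7 m/s and contact force between the fingers and right_mount below 0.05 N).
It also fails if it takes over 53 s, if anything falls off the work surface, if the arm or the gripper's body presses on something with over 40 N, if the wrist force passes 120 N, or if a joint passes its speed limit or range.

## Working session

There is one attempt and no reset: what is moved stays moved. The work goes in short steps, Python scripts to look and compute and a tool call to move; the robot and the scene stay as the last step left them, time stands still between calls to the robot, and variables do not carry over. Pictures are saved under pics/ and viewed, at most 10 in all, crops included, and the job is handed in when it is done.

Besides the shell and the picture viewer there is one more tool, called after ">>>" as a command line: name --pt "numbers of a row" for each row, then --argument value for the rest. apply_moves: Moves the arm, as the interface text tells. Its arguments: {"type":"object","properties":{"motion":{"type":"array"},"squeeze":{"type":"number"}},"required":["motion"]}

```bash
mkdir -p pics; python3 - <<'E'
from rig import bot, vision
import cv2,numpy as np
for n in ("scene","side"):
    im=vision.camera(n); cv2.imwrite(f"pics/{n}0.png",cv2.resize(im[:,:,::-1],(800,600),interpolation=cv2.INTER_CUBIC))
    p=vision.camera_params(n);R=cv2.Rodrigues(np.array(p["rvec"],float))[0];print(n,p, -R.T@np.array(p["tvec"]).ravel())
print(vision.camera_params("wrist"))
o=bot.observe();print(o)
E
```

```text
scene {'fx': 528.7588128105676, 'fy': 528.7588128105676, 'cx': 276.489826102919, 'cy': 212.33981523188712, 'rvec': array([ 2.30457323,  1.10290671, -0.33887892]), 'tvec': array([-0.33977641, -0.32468114,  1.48424734])} [ 1.08220564 -0.45663621  1.02184653]
side {'fx': 426.1260322631668, 'fy': 426.1260322631668, 'cx': 280.23079744156144, 'cy': 214.05339193304437, 'rvec': array([ 0.12865078, -2.79757818,  1.37907855]), 'tvec': array([0.56412853, 0.06556783, 1.11972369])} [0.50561212 0.89248691 0.72397845]
{'fx': 352.40247176247476, 'fy': 352.40247176247476, 'cx': 279.37709675517476, 'cy': 206.73427529052339, 'hand_eye': array([[ 3.58424880e-05, -9.46196844e-01, -3.23591611e-01,
         8.44795989e-02],
       [ 9.99999637e-01, -2.41682524e-04,  8.17455419e-04,
        -2.23812173e-04],
       [-8.51680175e-04, -3.23591523e-01,  9.46196492e-01,
        -1.20535703e-01],
       [ 0.00000000e+00,  0.00000000e+00,  0.00000000e+00,
         1.00000000e+00]])}
{'t': 0.1, 'q': array([ 1.16800435,  0.39908857,  0.04506036,  1.53776884, -0.01865657,
        1.2069284 , -0.05070763]), 'joint_velocities': array([ 3.10954242e-03, -1.45443640e-03,  5.92242862e-05, -3.22578168e-03,
       -1.81864559e-03, -1.08976127e-03, -2.20103875e-03]), 'tau': array([ 4.31496752e-03, -4.76260006e+01,  1.37069788e+00, -2.54950637e+01,
        1.20728742e-02,  5.03348783e-03,  2.17709260e-05]), 'position': array([ 0.19427754, -0.61971515,  0.25238028]), 'ee_rot': array([[ 9.54179797e-01,  2.99233083e-01, -6.91160977e-04],
       [ 2.99233833e-01, -9.54178415e-01,  1.63258982e-03],
       [-1.70966000e-04, -1.76460297e-03, -9.99998428e-01]]), 'ft_force': array([ 0.36862652,  0.49129843, -0.55618585]), 'ft_torque': array([-0.02116359,  0.02223641,  0.00757761]), 'finger_force': 0.0, 'finger_gap': 0.08544281091541515}
```

View pics/scene0.png

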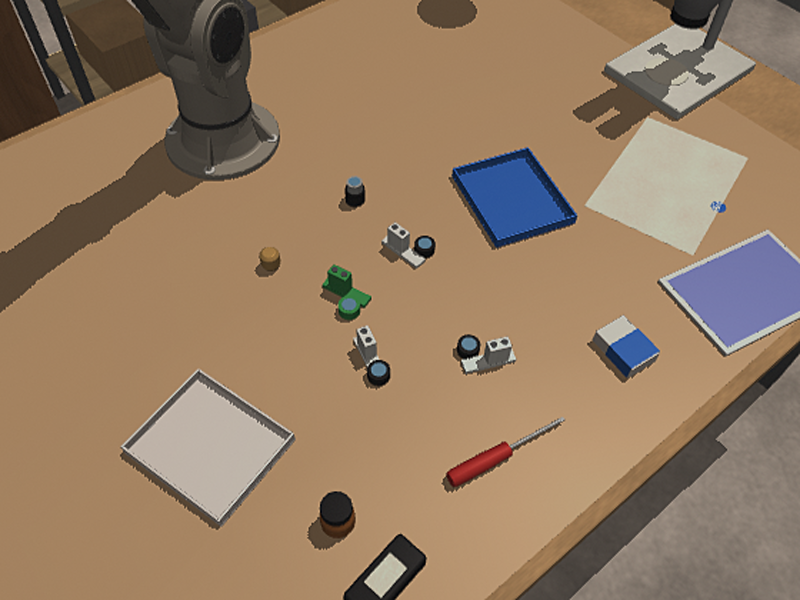

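View pics/side0.png

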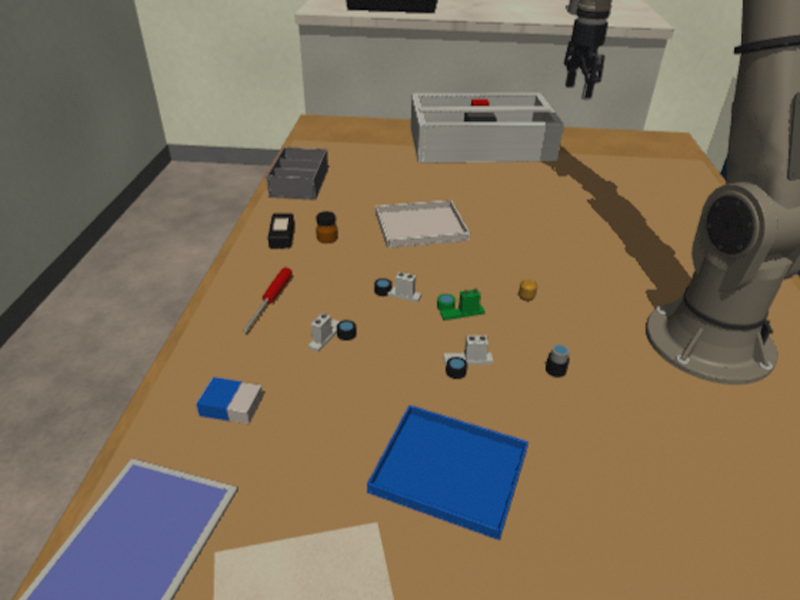

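The scene view shows three grey candidates: A block (398,238) with collar (425,245), B block (366,343) with collar (378,372), and C block (498,350) with collar (468,346). The green one is at (340,280), the blue tray around (515,197) and the white tray around (208,447). I'll measure them and confirm handedness in a rectified plan-view crop.

```bash
cat > h.py <<'E'
import cv2,numpy as np
from rig import bot,vision
def P(n):
    p=vision.camera_params(n);K=np.array([[p["fx"],0,p["cx"]],[0,p["fy"],p["cy"]],[0,0,1.]])
    return K,p
def ext(n):
    K,p=P(n)
    if n=="wrist":
        o=bot.observe();T=np.eye(4);T[:3,:3]=o["ee_rot"];T[:3,3]=o["position"]
        M=np.linalg.inv(T@p["hand_eye"]);return K,M[:3,:3],M[:3,3]
    return K,cv2.Rodrigues(np.array(p["rvec"],float))[0],np.array(p["tvec"],float).ravel()
def world(E,uv,z):
    K,R,t=E
    d=R.T@np.linalg.inv(K)@np.array([uv[0],uv[1],1.]);c=-R.T@t
    return c+d*(z-c[2])/d[2]
def plan(E,im,x0,x1,y0,y1,z,s):
    # rows: x decreasing downward (x up), columns: y decreasing to the right
    K,R,t=E
    H=K@np.column_stack([R[:,0],R[:,1],R[:,2]*z+t])
    A=np.array([[0,-1/s,x1],[-1/s,0,y1],[0,0,1.]])
    return cv2.warpPerspective(im[:,:,::-1],H@A,(int((y1-y0)*s),int((x1-x0)*s)),flags=cv2.INTER_CUBIC|cv2.WARP_INVERSE_MAP)
E
python3 - <<'E'
from h import *
E=ext("scene");S=ext("side");k=.7
for n,p,z in [("A blk",(398,229),.05),("A col",(425,243),.02),("B blk",(366,333),.05),("B col",(378,368),.02),("C blk",(498,343),.05),("C col",(468,343),.02)]:
    print(n,world(E,np.array(p)*k,z).round(3))
for n,q,z in [("blue",[(453,174),(528,149),(577,215),(498,245)],.022),("white",[(199,372),(293,436),(218,524),(122,448)],.022)]:
    c=np.array([world(E,np.array(p)*k,z) for p in q]);print(n,c.round(3)[:,:2],c.mean(0).round(3), np.linalg.norm(np.diff(c,axis=0),axis=1).round(3))
print("side A B C blk",*[world(S,np.array(p)*k,.05).round(3) for p in [(477,338),(406,277),(323,318)]])
im=vision.camera("scene");cv2.imwrite("pics/plan.png",plan(E,im,.38,.82,-.25,.2,.02,1300))
E
```

```text
A blk [0.432 0.093 0.05 ]
A col [0.466 0.126 0.02 ]
B blk [ 0.565 -0.079  0.05 ]
B col [ 0.611 -0.093  0.02 ]
C blk [0.705 0.067 0.05 ]
C col [0.664 0.046 0.02 ]
blue [[0.372 0.274]
 [0.411 0.432]
 [0.586 0.38 ]
 [0.549 0.221]] [0.479 0.327 0.022] [0.162 0.183 0.163]
white [[ 0.448 -0.311]
 [ 0.625 -0.26 ]
 [ 0.669 -0.412]
 [ 0.488 -0.46 ]] [ 0.557 -0.361  0.022] [0.185 0.158 0.187]
side A B C blk [0.428 0.094 0.05 ] [ 0.562 -0.074  0.05 ] [0.698 0.068 0.05 ]
```

View pics/plan.png

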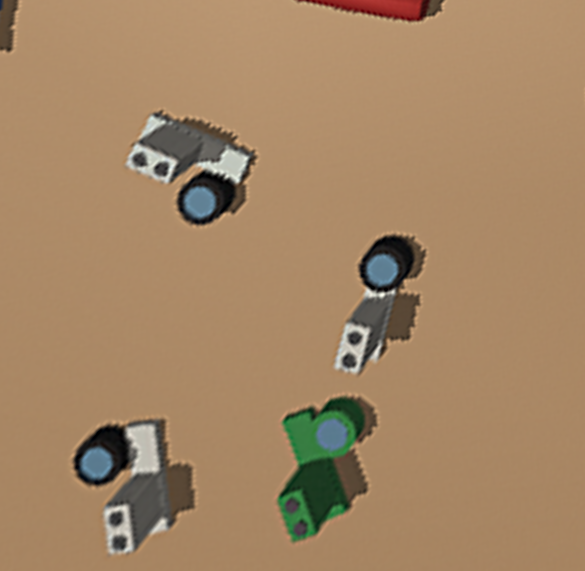

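The plan crop is rectified so that up is +x and right is −y.
- **A (bottom left):** the bar points up and the collar is on the left, so this is the left-hand mount.
- **C (top left):** the bar's lens end points right and the collar is below it, so this is the right-hand mount.
- **B (centre):** the collar is in line, so it is the straight one.

I'll start with C, at about (0.70, 0.067) with yaw about −114°, which is the same grasp as 66°.

>>> apply_moves --pt "0.98 -0.72 0 0 -1" --pt "0.98 -0.72 0 0 -1" --pt "0.98 -0.72 0 0 -1" --pt "0.98 -0.72 0 0 -1" --pt "0.98 -0.72 0 0 -1" --pt "0.98 -0.72 0 0 -1" --pt "0.98 -0.72 0 0 -1" --pt "0.98 -0.72 0 0 -1" --pt "0.98 -0.72 0 0 -1" --pt "0.98 -0.72 0 0 -1" --pt "0.98 -0.72 0 0 -1" --pt "0.98 -0.72 0 0 -1"

```text
t: 1.35
position: [0.3675, -0.384, 0.2531]
ee_rot: [[0.954, 0.299, -0.0], [0.299, -0.954, 0.0], [-0.0, -0.0, -1.0]]
ft_force: [0.8, -0.5, 0.6]
finger_gap: 0.0852
finger_force: 0.0
```

>>> apply_moves --pt "0.98 -0.72 0 0 -1" --pt "0.98 -0.72 0 0 -1" --pt "0.98 -0.72 0 0 -1" --pt "0.98 -0.72 0 0 -1" --pt "0.98 -0.72 0 0 -1" --pt "0.98 -0.72 0 0 -1" --pt "0.98 -0.72 0 0 -1" --pt "0.98 -0.72 0 0 -1" --pt "0.98 -0.72 0 0 -1" --pt "0.98 -0.72 0 0 -1" --pt "0.98 -0.72 0 0 -1" --pt "0.98 -0.72 0 0 -1"

```text
t: 2.55
position: [0.5402, -0.1489, 0.253]
ee_rot: [[0.954, 0.299, -0.001], [0.299, -0.954, -0.0], [-0.001, -0.0, -1.0]]
ft_force: [0.2, -1.6, -1.3]
finger_gap: 0.0857
finger_force: 0.0
```

>>> apply_moves --pt "0.98 -0.72 0 0 -1" --pt "0.98 -0.72 0 0 -1" --pt "0.98 -0.72 0 0 -1" --pt "0.98 -0.72 0 0 -1" --pt "0.98 -0.72 0 0 -1" --pt "0.98 -0.72 0 0 -1" --pt "0.98 -0.72 0 0 -1" --pt "0.98 -0.72 0 0 -1" --pt "0.98 -0.72 0 0 -1" --pt "0.98 -0.72 0 0 -1" --pt "0.98 -0.72 0 0 -1"

```text
t: 3.65
position: [0.6985, 0.0665, 0.2527]
ee_rot: [[0.954, 0.299, -0.001], [0.299, -0.954, -0.0], [-0.001, 0.0, -1.0]]
ft_force: [0.1, -0.9, 0.3]
finger_gap: 0.0855
finger_force: 0.0
```

>>> apply_moves --pt "0 0 0.5 -1 -1" --pt "0 0 0.5 -1 -1" --pt "0 0 0.5 -1 -1" --pt "0 0 0.5 -1 -1" --pt "0 0 0.5 -1 -1" --pt "0 0 0.5 -1 -1" --pt "0 0 0 0 -1" --pt "0 0 0 0 -1"

```text
t: 4.45
position: [0.6981, 0.0657, 0.193]
ee_rot: [[0.419, 0.908, -0.001], [0.908, -0.419, -0.0], [-0.0, -0.001, -1.0]]
ft_force: [0.7, -1.2, -0.1]
finger_gap: 0.0853
finger_force: 0.0
```

```bash
python3 - <<'E'
from h import *
o=bot.observe();print(o["t"],o["position"].round(4),np.degrees(np.arctan2(o["ee_rot"][1,0],o["ee_rot"][0,0])),o["q"].round(2))
E=ext("wrist");im=vision.camera("wrist");cv2.imwrite("pics/w1.png",plan(E,im,.62,.78,-.02,.14,.05,3500))
E
```

```text
4.45 [0.6981 0.0657 0.193 ] 65.22989612061123 [ 0.19  0.58 -0.52  1.45  0.3   1.19 -0.8 ]
```

View pics/w1.png

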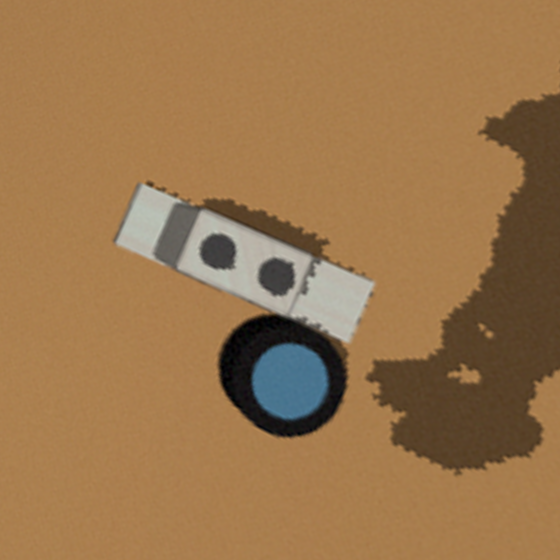

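The rectified wrist view shows C's block holes at (218,251) and (277,277), so its centre is at (0.7046, 0.0693) and its yaw is 66.2°. The collar is at (290,380), on the right of the lens direction, which confirms it is right-handed. I'll correct the position and descend.

>>> apply_moves --pt "0.4 0.22 0.5 -0.12 -1" --pt "0 0 1 0 -1" --pt "0 0 1 0 -1" --pt "0 0 1 0 -1" --pt "0 0 1 0 -1" --pt "0 0 1 0 -1" --pt "0 0 1 0 -1" --pt "0 0 0.8 0 -1" --pt "0 0 0.5 0 -1" --pt "0 0 0 0 -1" --squeeze 50

```text
t: 5.5
position: [0.7047, 0.0714, 0.0355]
ee_rot: [[0.401, 0.916, -0.003], [0.916, -0.401, -0.0], [-0.001, -0.002, -1.0]]
ft_force: [-1.3, 1.1, 1.1]
finger_gap: 0.0855
finger_force: 0.0
```

>>> apply_moves --pt "0 0 0 0 1" --pt "0 0 0 0 1" --pt "0 0 0 0 1" --pt "0 0 0 0 1" --pt "0 0 0 0 1" --pt "0 0 0 0 1" --pt "0 0 0 0 1" --pt "0 0 0 0 1" --squeeze 50

```text
t: 6.3
position: [0.7062, 0.0715, 0.0381]
ee_rot: [[0.401, 0.916, 0.001], [0.916, -0.401, 0.0], [0.001, 0.001, -1.0]]
ft_force: [0.1, -0.1, 4.5]
finger_gap: 0.0193
finger_force: 50.0
```

>>> apply_moves --pt "0 0 -0.4 0 1" --pt "0 0 -0.8 0 1" --pt "0 0 -1 0 1" --pt "0 0 -1 0 1" --pt "0 0 -1 0 1" --pt "0 0 -1 0 1" --pt "0 0 -0.8 0 1" --pt "-0.95 0.08 0 0 1" --pt "-0.95 0.08 0 0 1" --pt "-0.95 0.08 0 0 1" --pt "-0.95 0.08 0 0 1" --pt "-0.95 0.08 0 0 1"

```text
t: 7.5
position: [0.6736, -0.0217, 0.1563]
ee_rot: [[0.402, 0.915, -0.002], [0.915, -0.402, -0.001], [-0.001, -0.001, -1.0]]
ft_force: [0.7, 0.9, -0.2]
finger_gap: 0.0196
finger_force: 49.4
```

>>> apply_moves --pt "-0.95 0.08 0 0 1" --pt "-0.95 0.08 0 0 1" --pt "-0.95 0.08 0 0 1" --pt "-0.95 0.08 0 0 1" --pt "-0.95 0.08 0 0 1" --pt "-0.95 0.08 0 0 1" --pt "-0.95 0.08 0 0 1" --pt "-0.95 0.08 0 0 1" --pt "-0.95 0.08 0 0 1" --pt "-0.95 0.08 0 0 1" --pt "-0.95 0.08 0 0 1" --pt "-0.95 0.08 0 0 1"

```text
t: 8.7
position: [0.6004, -0.2368, 0.1574]
ee_rot: [[0.401, 0.916, 0.0], [0.916, -0.401, -0.0], [-0.0, 0.0, -1.0]]
ft_force: [0.3, -0.5, -0.2]
finger_gap: 0.0195
finger_force: 49.4
```

>>> apply_moves --pt "-0.95 0.08 0 0 1" --pt "-0.95 0.08 0 0 1" --pt "-0.95 0.08 0 0 1" --pt "-0.95 0.08 0 0 1" --pt "-0.95 0.08 0 0 1" --pt "-0.95 0.08 0 0 1" --pt "-0.95 0.08 0 0 1" --pt "0 0 0 0 1" --pt "0 0 0 0 1" --pt "0 0 0 0 1"

```text
t: 9.7
position: [0.5587, -0.3601, 0.1574]
ee_rot: [[0.399, 0.917, 0.001], [0.917, -0.399, 0.001], [0.001, 0.0, -1.0]]
ft_force: [0.0, 0.3, -0.1]
finger_gap: 0.0193
finger_force: 49.4
```

```bash
python3 - <<'E'
from h import *
E=ext("wrist");im=vision.camera("wrist")
a=plan(E,im,.42,.70,-.48,-.22,.022,1400);s=ext("scene");b=plan(s,vision.camera("scene"),.42,.70,-.48,-.22,.022,1400)
cv2.imwrite("pics/w2.png",np.hstack([a,b]))
E
```

```text
(no output)
```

View pics/w2.png

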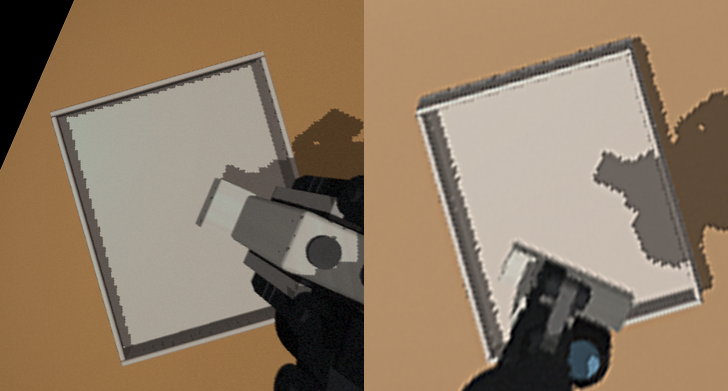

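The mount is held upright. The white tray corners in the left panel at (52,115), (263,55) and (124,362) put its centre at (0.552, −0.359). I'll correct by −6 mm in x and lower it.

>>> apply_moves --pt "-0.12 -0.27 0.6 0 1" --pt "0 0 1 0 1" --pt "0 0 1 0 1" --pt "0 0 1 0 1" --pt "0 0 1 0 1" --pt "0 0 0.6 0 1" --pt "0 0 0.3 0 1" --pt "0 0 0.1 0 1" --pt "0 0 0.1 0 1" --pt "0 0 0 0 1" --pt "0 0 0 0 1"

```text
t: 10.9
position: [0.5525, -0.3621, 0.0441]
ee_rot: [[0.401, 0.916, 0.001], [0.916, -0.401, -0.001], [-0.0, 0.001, -1.0]]
ft_force: [0.3, -0.4, -1.8]
finger_gap: 0.0194
finger_force: 49.4
```

>>> apply_moves --pt "0 0 0.1 0 1" --pt "0 0 0.05 0 1" --pt "0 0 0 0 1" --pt "0 0 0 0 1"

```text
t: 11.3
position: [0.5528, -0.3623, 0.042]
ee_rot: [[0.401, 0.916, 0.001], [0.916, -0.401, -0.001], [-0.001, 0.002, -1.0]]
ft_force: [-1.1, 1.6, 6.0]
finger_gap: 0.0192
finger_force: 50.3
```

Contact at 6 N. I'll release, rise and go to A.

>>> apply_moves --pt "0 0 0 0 0.3" --pt "0 0 0 0 -0.2" --pt "0 0 0 0 -0.6" --pt "0 0 0 0 -1" --pt "0 0 0 0 -1" --pt "0 0 -0.3 0 -1" --pt "0 0 -0.8 0 -1" --pt "0 0 -1 0 -1" --pt "0 0 -1 0 -1" --pt "0 0 -1 0 -1" --pt "0 0 -1 0 -1" --pt "0 0 -1 0 -1"

```text
t: 12.5
position: [0.5525, -0.3619, 0.1649]
ee_rot: [[0.401, 0.916, 0.002], [0.916, -0.401, -0.001], [-0.0, 0.002, -1.0]]
ft_force: [-0.3, -1.1, -0.2]
finger_gap: 0.0856
finger_force: 0.0
```

```bash
python3 - <<'E'
from h import *
o=bot.observe();print(o["position"].round(4),o["q"].round(2))
E=ext("wrist");im=vision.camera("wrist")
cv2.imwrite("pics/w3.png",plan(E,im,.42,.70,-.48,-.22,.03,1400))
R=o["ee_rot"];print((R.T@(np.array([.431,.093,.19])-o["position"])/.02).round(2))
E
```

```text
[ 0.5525 -0.3619  0.1649] [ 0.84  0.52 -0.46  1.59  0.25  1.08 -0.09]
[ 18.41 -14.68  -1.29]
```

View pics/w3.png

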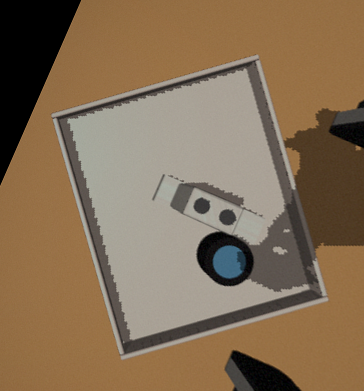

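The right-hand mount stands upright in the white tray, with its block holes at (202,206) and (228,217). Next is A.

>>> apply_moves --pt "0.92 -0.73 -0.06 0 -1" --pt "0.92 -0.73 -0.06 0 -1" --pt "0.92 -0.73 -0.06 0 -1" --pt "0.92 -0.73 -0.06 0 -1" --pt "0.92 -0.73 -0.06 0 -1" --pt "0.92 -0.73 -0.06 0 -1" --pt "0.92 -0.73 -0.06 0 -1" --pt "0.92 -0.73 -0.06 0 -1" --pt "0.92 -0.73 -0.06 0 -1" --pt "0.92 -0.73 -0.06 0 -1"

```text
t: 13.55
position: [0.4921, -0.1337, 0.1754]
ee_rot: [[0.401, 0.916, 0.001], [0.916, -0.401, -0.001], [-0.0, 0.002, -1.0]]
ft_force: [0.2, 0.9, -1.1]
finger_gap: 0.0854
finger_force: 0.0
```

>>> apply_moves --pt "0.92 -0.73 -0.06 0 -1" --pt "0.92 -0.73 -0.06 0 -1" --pt "0.92 -0.73 -0.06 0 -1" --pt "0.92 -0.73 -0.06 0 -1" --pt "0.92 -0.73 -0.06 0 -1" --pt "0.92 -0.73 -0.06 0 -1" --pt "0.92 -0.73 -0.06 0 -1" --pt "0.92 -0.73 -0.06 0 -1" --pt "0.92 -0.73 -0.06 0 -1" --pt "0.92 -0.73 -0.06 0 -1"

```text
t: 14.55
position: [0.432, 0.0934, 0.1873]
ee_rot: [[0.401, 0.916, 0.002], [0.916, -0.401, -0.001], [0.0, 0.002, -1.0]]
ft_force: [-0.4, -0.1, -0.3]
finger_gap: 0.0853
finger_force: 0.0
```

>>> apply_moves --pt "0 0 0 1 -1" --pt "0 0 0 1 -1" --pt "0 0 0 1 -1" --pt "0 0 0 1 -1" --pt "0 0 0 1 -1" --pt "0 0 0 1 -1" --pt "0 0 0 1 -1" --pt "0 0 0 0 -1" --pt "0 0 0 0 -1" --pt "0 0 0 0 -1"

```text
t: 15.55
position: [0.4322, 0.0925, 0.1866]
ee_rot: [[0.983, 0.182, 0.001], [0.182, -0.983, -0.0], [0.001, 0.0, -1.0]]
ft_force: [0.7, -0.4, 0.6]
finger_gap: 0.085
finger_force: 0.0
```

```bash
python3 - <<'E'
from h import *
o=bot.observe();print(o["t"],o["position"].round(4),np.degrees(np.arctan2(o["ee_rot"][1,0],o["ee_rot"][0,0])),o["q"].round(2))
E=ext("wrist");im=vision.camera("wrist");cv2.imwrite("pics/w4.png",plan(E,im,.36,.52,.02,.18,.05,3500))
E
```

```text
15.55 [0.4322 0.0925 0.1866] 10.492722506962924 [ 0.3   0.13 -0.65  2.07  0.09  0.97 -1.79]
```

View pics/w4.png

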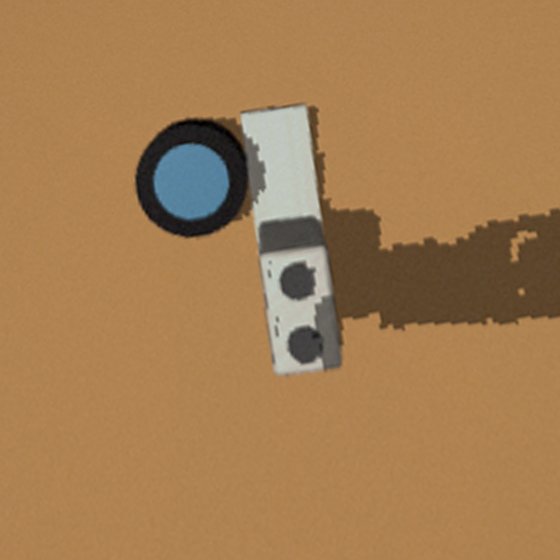

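The left-hand mount's block holes are at (297,281) and (305,345), giving a centre of (0.431, 0.094) and a yaw of about 7°. Its collar at (190,178) is on the left, which confirms it.

>>> apply_moves --pt "-0.15 -0.09 0.4 0.44 -1" --pt "0 0 1 0 -1" --pt "0 0 1 0 -1" --pt "0 0 1 0 -1" --pt "0 0 1 0 -1" --pt "0 0 1 0 -1" --pt "0 0 1 0 -1" --pt "0 0 0.7 0 -1" --pt "0 0 0.4 0 -1" --pt "0 0 0 0 -1" --pt "0 0 0 0 -1"

```text
t: 16.7
position: [0.4292, 0.0937, 0.0367]
ee_rot: [[0.993, 0.12, 0.001], [0.12, -0.993, 0.0], [0.001, -0.0, -1.0]]
ft_force: [0.8, -0.8, 0.8]
finger_gap: 0.0852
finger_force: 0.0
```

>>> apply_moves --pt "0 0 0 0 1" --pt "0 0 0 0 1" --pt "0 0 0 0 1" --pt "0 0 0 0 1" --pt "0 0 0 0 1" --pt "0 0 0 0 1" --pt "0 0 0 0 1" --pt "0 0 0 0 1" --squeeze 50

```text
t: 17.5
position: [0.4291, 0.0937, 0.0366]
ee_rot: [[0.993, 0.119, 0.001], [0.119, -0.993, -0.0], [0.001, 0.0, -1.0]]
ft_force: [-0.4, 0.3, 6.1]
finger_gap: 0.019
finger_force: 49.5
```

>>> apply_moves --pt "0 0 -0.4 0 1" --pt "0 0 -0.8 0 1" --pt "0 0 -1 0 1" --pt "0 0 -1 0 1" --pt "0 0 -1 0 1" --pt "0 0 -1 0 1" --pt "0 0 -0.8 0 1"

```text
t: 18.2
position: [0.4285, 0.0935, 0.1573]
ee_rot: [[0.993, 0.119, 0.0], [0.119, -0.993, -0.0], [0.0, 0.0, -1.0]]
ft_force: [1.0, -0.1, -0.9]
finger_gap: 0.0193
finger_force: 48.9
```

>>> apply_moves --pt "0.31 -0.95 0 0 1" --pt "0.31 -0.95 0 0 1" --pt "0.31 -0.95 0 0 1" --pt "0.31 -0.95 0 0 1" --pt "0.31 -0.95 0 0 1" --pt "0.31 -0.95 0 0 1" --pt "0.31 -0.95 0 0 1" --pt "0.31 -0.95 0 0 1" --pt "0.31 -0.95 0 0 1" --pt "0.31 -0.95 0 0 1" --pt "0.31 -0.95 0 0 1" --pt "0.31 -0.95 0 0 1"

```text
t: 19.4
position: [0.4751, 0.329, 0.1558]
ee_rot: [[0.993, 0.119, -0.001], [0.119, -0.993, -0.001], [-0.001, 0.001, -1.0]]
ft_force: [0.2, 0.5, -1.1]
finger_gap: 0.0197
finger_force: 49.0
```

>>> apply_moves --pt "0 0 0 0 1" --pt "0 0 0 0 1" --pt "0 0 0 0 1"

```text
t: 19.7
position: [0.4753, 0.3272, 0.1558]
ee_rot: [[0.993, 0.118, -0.001], [0.118, -0.993, -0.002], [-0.001, 0.002, -1.0]]
ft_force: [-0.2, 0.3, -1.5]
finger_gap: 0.0198
finger_force: 49.1
```

```bash
python3 - <<'E'
from h import *
o=bot.observe();print(o["q"].round(2))
E=ext("wrist");im=vision.camera("wrist")
a=plan(E,im,.34,.62,.20,.46,.022,1400);b=plan(ext("side"),vision.camera("side"),.34,.62,.20,.46,.022,1400)
cv2.imwrite("pics/w5.png",np.hstack([a,b]))
E
```

```text
[-0.14  0.43 -0.69  1.8   0.32  1.02 -2.4 ]
```

View pics/w5.png

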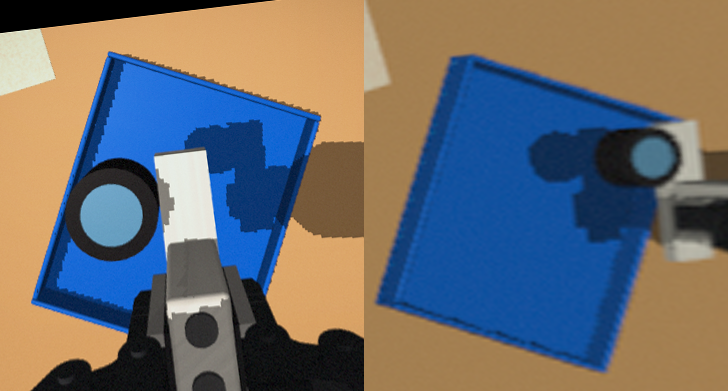

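The blue tray corners at (109,53), (320,117) and (34,300) put its centre at about (0.471, 0.333). The mount is held level, so I'll correct slightly and lower it.

>>> apply_moves --pt "-0.22 -0.23 0.6 0 1" --pt "0 0 1 0 1" --pt "0 0 1 0 1" --pt "0 0 1 0 1" --pt "0 0 1 0 1" --pt "0 0 0.6 0 1" --pt "0 0 0.3 0 1" --pt "0 0 0.1 0 1" --pt "0 0 0.05 0 1" --pt "0 0 0 0 1" --pt "0 0 0 0 1"

```text
t: 20.9
position: [0.471, 0.3332, 0.044]
ee_rot: [[0.993, 0.119, 0.001], [0.119, -0.993, 0.001], [0.001, -0.0, -1.0]]
ft_force: [0.1, -0.4, -1.0]
finger_gap: 0.0194
finger_force: 49.2
```

>>> apply_moves --pt "0 0 0.1 0 1" --pt "0 0 0 0 1" --pt "0 0 0 0 1"

```text
t: 21.2
position: [0.4705, 0.3328, 0.0413]
ee_rot: [[0.993, 0.119, 0.0], [0.119, -0.993, -0.0], [0.0, 0.0, -1.0]]
ft_force: [-1.1, 0.5, -0.6]
finger_gap: 0.0192
finger_force: 49.2
```

>>> apply_moves --pt "0 0 0.05 0 1" --pt "0 0 0.05 0 1" --pt "0 0 0 0 1" --pt "0 0 0 0 1"

```text
t: 21.6
position: [0.4707, 0.333, 0.0406]
ee_rot: [[0.993, 0.119, 0.001], [0.119, -0.993, -0.001], [0.001, 0.001, -1.0]]
ft_force: [-1.9, -1.0, 8.5]
finger_gap: 0.0193
finger_force: 50.6
```

Contact at 8.5 N. I'll release and rise.

>>> apply_moves --pt "0 0 0 0 0.3" --pt "0 0 0 0 -0.2" --pt "0 0 0 0 -0.6" --pt "0 0 0 0 -1" --pt "0 0 0 0 -1" --pt "0 0 -0.3 0 -1" --pt "0 0 -0.8 0 -1" --pt "0 0 -1 0 -1" --pt "0 0 -1 0 -1" --pt "0 0 -1 0 -1" --pt "0 0 -1 0 -1" --pt "0 0 -1 0 -1"

```text
t: 22.8
position: [0.4706, 0.3332, 0.1636]
ee_rot: [[0.993, 0.12, 0.001], [0.12, -0.993, 0.001], [0.001, -0.001, -1.0]]
ft_force: [0.1, -0.3, 0.1]
finger_gap: 0.0855
finger_force: 0.0
```

>>> apply_moves --pt "0 0 -0.5 0 -1" --pt "0 0 0 0 -1" --pt "0 0 0 0 -1" --pt "0 0 0 0 -1"

```text
t: 23.2
position: [0.47, 0.3323, 0.1702]
ee_rot: [[0.993, 0.119, -0.002], [0.119, -0.993, -0.001], [-0.002, 0.001, -1.0]]
ft_force: [0.3, 0.6, -0.5]
finger_gap: 0.0854
finger_force: 0.0
```

```bash
python3 - <<'E'
from h import *
a=plan(ext("wrist"),vision.camera("wrist"),.34,.62,.20,.46,.03,1400);b=plan(ext("scene"),vision.camera("scene"),.42,.70,-.48,-.22,.03,1400)
cv2.imwrite("pics/fin.png",np.hstack([a,b]))
E
```

```text
(no output)
```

View pics/fin.png

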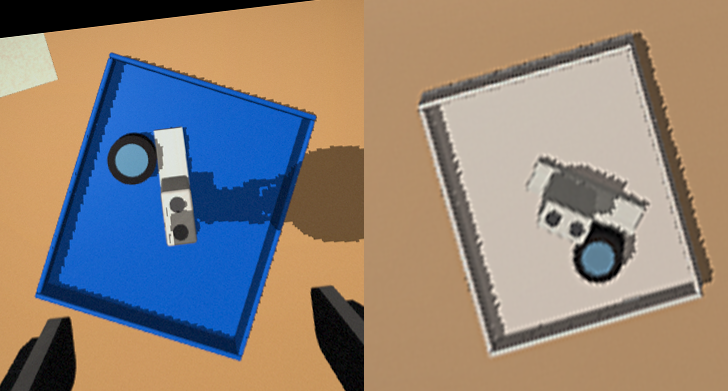

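Both mounts stand upright near the centres of their trays: the left-hand block is at (178,215) in the blue tray, and the right-hand block at (565,222) in the white tray.

```bash
python3 -c "
from rig import bot
print(bot.job_done())"
```

```text
the job is handed in; nothing more can be done
None
```

I set the left-hand mount upright in the blue tray and the right-hand mount upright in the white tray, lowering each to contact before release, and handed the job in at about 23 s; no verdict was returned.

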